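# Stow the hoist's hand crank, then key the hoist on and hold it

### The arm

A 6-joint arm with a two-finger parallel gripper is mounted at the origin on the work surface. World frame = base frame: x ahead of the robot, y to its left, z up, the work surface at z = 0. Lengths are in mm, angles in degrees, forces in N, time in s.
With the tool pointing down it reaches from about 325 to 775 mm from the base axis. Payload 5.5 kg.
Tool frame: the origin (TCP) lies between the finger pads; the fingertips stand 11 mm ahead of it and the grasp point (between the pads) lies 8 mm behind it (robot.tip_reach is the distance from the TCP to the fingertips, in mm); z points along the fingers, y is the line along which they close (so a half turn about z gives the same grasp; the last joint's range is limited). The gripper opens to 85 mm and grips with 20 to 120 N. Pads are 22 mm wide; open, the fingers measure 114 mm over their backs; the gripper's body (76 mm by 85 mm) begins 54 mm behind the grasp point. The pads swing forward as they close: fully open they stand 13 mm farther back than shut.
Start: joints at [-3.249, 5.22, 70.514, -0, 104.267, -3.249], TCP at [600.014, -0.003, 242.275] pointing down, gripper open.
Joint ranges: [-164.24, 164.24], [-49.07, 125.15], [9.68, 141.18], [-86.29, 266.29], [3.28, 154.24], [-151.56, 151.56]. Speed limits (degrees/s): [147.25, 147.25, 172.46, 180, 180, 180].

### API

Orientations are given as [roll, pitch, yaw] about the fixed x, y, z axes, in that order (R = Rz(yaw) Ry(pitch) Rx(roll)).
In Python, from bench import robot, telemetry, eyes, sign_off gives the robot as it stands. Calls block until the motion is done:
- robot.move_to(position, orientation): joint-space move of the TCP to a pose.
- robot.servo_line(position, rotation=None, max_speed=150, until_force=None): straight line of the TCP; rotation=None keeps the orientation; max_speed is the mean speed in mm/s. With until_force (N) it stops when the force on the tool has changed by that much, and returns True; else False.
- robot.move_j(angles): joint-space move.
- robot.grip(opening, f_grip=None): opening from 0.0 (shut) to 1.0 (fully open); f_grip is the grip in N (None keeps the last); returns when the fingers have stopped.
- robot.dwell(seconds).
- robot.inverse_kinematics(position, orientation): joint angles nearest the present ones, or None.
- telemetry.sense(): the state.
- eyes.get_image(name): name is "scene" or "side" or "wrist"; returns (picture, depth): 384x512x3 uint8, red, green, blue; 384x512 float32, mm along the optical axis (not along the pixel's ray), 0 where there is no reading.
- eyes.camera_info(name): a dict with "fx", "fy", "cx", "cy" (pixels), "cam_to_world" (4x4, takes a point from camera to world coordinates). Camera axes: x right, y down, z forward; pixel columns grow to the right and rows downward; lengths in mm; the calibration is good to about 2 mm. A picture is of the moment at which its call begins: read the wrist's pose just before it. camera_info takes no time and is no camera call; for the wrist camera it gives the pose at the moment of the call.
A pose or a line that the arm cannot do raises robot.PlanningError and nothing moves.
- sign_off(): hands the job in; it is judged then, once.
The state is a dict: "clock": time; "joint_positions": joint angles; "joint_velocities": joint speeds; "effort": joint torques, N m; "ee_pos": TCP position; "tool_rot": TCP orientation; "force": force on the tool from outside, world axes, zero at the start; "ft_torque": the same for the moment, N m; "grip_width": opening from 0.0 (shut) to 1.0 (fully open); "grasp_force": force on a finger pad.
Only numpy, scipy, OpenCV 4.12 (cv2) and the standard library are available. Lean on these libraries where they do the work, as an engineer would, in place of code of your own. Each camera call takes 0.05 s, during which the arm holds its last target. There are 200 camera calls.

### The job

The cellar's goods hoist is to be run under power: first hang the loose hand crank by its eye over its stowage post, down on the flange, and let go of it. Then take the key with the round bow from the key block, ease it all the way into the key switch on the control station without forcing it (the pins are sticky: jiggle it past them), turn it a quarter turn clockwise against the spring, and finish while still holding it there: the switch is hold-to-run and springs back if released. Leave the other keys in the block and do not knock or shift anything else on the bench.

Things in the scene. Friction and masses are not known exactly. Their poses are not given: they have to be found in the camera images.
- crank: Hoist's hand crank, dark steel, 0.4 kg, lying on the bench, its black handgrip upright. Origin: centre of the eye at the hub's underside; z up. Hub: ring 42 mm outside, bore 22, 22 tall. A flat arm 24 mm wide runs from it along +x, from 8 to 18 mm above the underside. At x = 145 mm the handgrip (27 mm thick) rises to 78 mm; a nut under it rests on the bench.
- crank_arm (a point): Point on the crank's arm near its centre of mass, 62 mm from the eye's axis along x, 13 mm above the underside (mid-thickness): the place to grip, across the 24 mm width (the crank's y).
- post: Stowage post fixed to the bench left or right of the control station: upright steel pin 17 mm thick, top rounded off at 59 mm, on a flange 66 mm across, 6 mm thick. Origin: on the pin's axis at bench level; z up. Stowed, the hub sits on the flange and the far end sinks to the bench (tilt about 0.04 rad). The arm may point any free way; towards the robot there is always room.
- key: Hoist key, the one with the ROUND black bow (29 mm disc, 10 mm thick), upright in one of the block's slots (keys change places). Origin: on its axis at the underside of the shoulder, a collar 16 mm wide, 4 thick. z up, x across the blade's width, y through its thickness. Bow z 7 to 36 mm; 5 mm round neck to -10; blade 12 x 4 mm to its half-round point at -40. Fits either way round. 45 g.
- key_bow (a point): Point in the key's bow, 26 mm above its origin: where to hold it, fingers closing along the key's y on the 10 mm thickness. Fingertips lower than 5 mm above the origin would meet the collar.
- key_block: Dark wooden block fixed to the bench left or right of the control station, 55 (x) by 165 (y) by 50 mm high; origin: centre of its underside. Three slots in its top at y = -53, 0, 53 mm, each 13.5 mm along y, 5.5 along x, 43 deep; each key's blade width lies along the block's y, its shoulder on the top. Lift a key 45 mm to clear.
- console: Control station, a grey box 154 (x) by 184 (y) mm, 85 mm high, fixed to the bench, yawed a little; origin: centre of its underside. On its lid: the key switch (round steel bezel, 37 mm) at x -25, y 38 mm; a red mushroom stop 38 mm wide, 29 mm above the lid, at x -25, y -45 mm; a row of small lamps, 13 mm high, at x 42 mm.
- keyway (a point): Centre of the slot in the bezel's face, 97 mm above the bench; z up. Slot 14 mm along x, 5.6 wide, bevelled to 10. Key home: origin here, shoulder on the face. Sticky spring pins catch it with its origin about 25 and 14 mm above: pushed straight it sticks (to 45 N). Rock it 0.1 rad each way about its axis, nudge it 1.5 mm each way along x, 1 to 2 mm deeper a step while it presses under 6 N.
- key_switch (a joint): Angle of the lock's plug, rad: 0 at rest, grows as the key turns clockwise seen from above, stop at 1.571 (a quarter turn). A spring drives it back: about 0.09 N m at the quarter turn. The key has about 0.1 rad of play in it each way, so the hand turns a little further than the plug. It turns only with the key home.
- key_square: Another key, with a square black bow 28 mm wide, in another slot of the block; leave it there. Origin as for the hoist key.
- key_bar: Another key, with a bar-shaped black bow 40 mm wide, in another slot of the block; leave it there. Origin as for the hoist key.
- bottle: Green bottle, 76 mm across, 290 mm tall, standing near the right edge; leave alone. Origin under its centre.
- jug: Terracotta jug, 140 mm across, 175 mm tall, near the left edge; leave alone. Origin under its centre.
- tape: Roll of grey tape, 72 mm across, 24 mm high, left of the station's far end; leave alone. Origin under its centre.
- torch: Black torch, 140 mm long, lying at the far left; leave alone. Origin under its middle.
- screwdriver: Black-handled screwdriver, 200 mm long, lying at the far right; leave alone. Origin under its middle.
- padlock: Brass padlock, 45 by 50 by 22 mm, lying at the near right; leave alone. Origin under its case.
There are look-alikes about, which are no part of the job. Of the things like the post, leave any that is orange or pink; of the rest the smaller one is meant.

How it is judged (in metres and radians):
On the way, in this order (a step that is already met when the one before it is completed fails the run):
1. the hand crank hangs by its eye on the stowage post, down on the flange and let go (horizontal distance between crank and post below 0.006 m and z of crank in the frame of post below 0.014 m and angle between crank's own z axis and vertical below 0.15 rad and contact force between the fingers and crank below 0.1 N), for 0.2 s.
2. the round-bowed key is all the way in the key switch (horizontal distance between key and keyway below 0.004 m and z of key in the frame of keyway below 0.004 m and angle between key's own z axis and vertical below 0.12 rad), for 0.1 s.
3. the key switch is turned a quarter turn clockwise with the key home (all of step 2 and value of joint key_switch above 1.36 rad), for 0.3 s.
At the end, for the whole second after the job is handed in: Fingers still gripping the key (over 1 N); key home (within 4 mm in height and sideways, upright within 0.12 rad) and the plug turned over 1.36 rad; crank at rest and untouched on its post: eye within 6 mm of the pin's axis, hub within 14 mm of the bench, tilt under 0.15 rad (all of step 1 and all of step 3 and contact force between the fingers and key above 1 N and linear speed of crank below 0.02 m/s); the arm keeps its last pose, push and grip.
It fails at once if another key is pulled or anything else on the bench is shifted by more than 40 mm (distance of any of key_square, key_bar, bottle, jug, tape, torch, screwdriver, padlock from where it was at the start of the episode above 0.04 m).
It fails at once if the key is forced: before it is home it presses on the lock with more than 50 N (contact force between key and console above 50 N and z of key in the frame of keyway above 0.006 m).
It also fails if it takes over 72 s, if anything falls off the work surface, if the arm or the gripper's body presses on something with over 40 N, if the wrist force passes 120 N, or if a joint passes its speed limit or range.

## Working session

There is one attempt and no reset: what is moved stays moved. The work goes in short steps, each a Python script; the robot and the scene stay as the last script left them, time stands still between calls to the robot, and variables do not carry over. Pictures are saved under pics/ and viewed, at most 10 in all, crops included, and the job is handed in when it is done.

```bash
mkdir -p pics; ls
cat > h.py <<'E'
import numpy as np, cv2
from bench import robot, telemetry, eyes, sign_off
def shot(name, tag):
    ci=eyes.camera_info(name); p,d=eyes.get_image(name)
    np.savez(f'pics/{tag}.npz',p=p,d=d,M=np.array(ci['cam_to_world']),K=[ci['fx'],ci['fy'],ci['cx'],ci['cy']])
    cv2.imwrite(f'pics/{tag}.png',p[:,:,::-1]); return load(tag)
def load(tag):
    z=np.load(f'pics/{tag}.npz'); p,d,M,K=z['p'],z['d'],z['M'],z['K']
    v,u=np.mgrid[0:384,0:512]
    c=np.stack([(u-K[2])/K[0]*d,(v-K[3])/K[1]*d,d,np.ones_like(d)],-1)
    W=(c@M.T)[...,:3]; W[d==0]=np.nan
    return p,d,W
E
python3 - <<'E'
from h import *
for n in('scene','side'):
    shot(n,n+'0')
a=cv2.imread('pics/scene0.png');b=cv2.imread('pics/side0.png')
cv2.imwrite('pics/s.png',cv2.resize(a,(800,600),interpolation=cv2.INTER_CUBIC))
s=telemetry.sense();print(s)
for n in('scene','side','wrist'): print(n,np.round(eyes.camera_info(n)['cam_to_world'],2))
E
```

```text
pics
{'clock': 0.1, 'joint_positions': array([-3.24849497e+00,  5.26056579e+00,  7.05749603e+01, -4.02438500e-05,
        1.04266051e+02, -3.24818797e+00]), 'joint_velocities': array([ 0.01423945, -0.09854091, -0.05603105,  0.05004764, -0.00469601,
       -0.01933817]), 'effort': array([ 2.62064459e-03, -4.60215712e+01, -4.19218469e+01, -9.60827560e-05,
        1.05514470e-02,  1.00166855e-05]), 'ee_pos': array([5.99773980e+02, 1.26664775e-02, 2.41245599e+02]), 'tool_rot': array([-1.79898584e+02, -5.71652728e-03,  8.99996781e+01]), 'force': array([-0.18133961,  0.78122644,  0.58334284]), 'ft_torque': array([-0.04653972, -0.02590516,  0.01371972]), 'grasp_force': 0.0, 'grip_width': 1.0036861388586902}
scene [[ 8.70000e-01  4.10000e-01 -2.60000e-01  8.54800e+02]
 [ 4.80000e-01 -7.50000e-01  4.50000e-01 -5.98450e+02]
 [-1.00000e-02 -5.20000e-01 -8.60000e-01  1.24798e+03]
 [ 0.00000e+00  0.00000e+00  0.00000e+00  1.00000e+00]]
side [[-7.30000e-01 -4.80000e-01  4.90000e-01 -2.12010e+02]
 [-6.90000e-01  5.00000e-01 -5.30000e-01  7.98380e+02]
 [ 1.00000e-02 -7.20000e-01 -6.90000e-01  1.13389e+03]
 [ 0.00000e+00  0.00000e+00  0.00000e+00  1.00000e+00]]
wrist [[ 1.0000e+00  0.0000e+00 -0.0000e+00  5.9975e+02]
 [ 0.0000e+00 -9.6000e-01 -2.8000e-01  7.0410e+01]
 [-0.0000e+00  2.8000e-01 -9.6000e-01  3.7377e+02]
 [ 0.0000e+00  0.0000e+00  0.0000e+00  1.0000e+00]]
```

View pics/s.png

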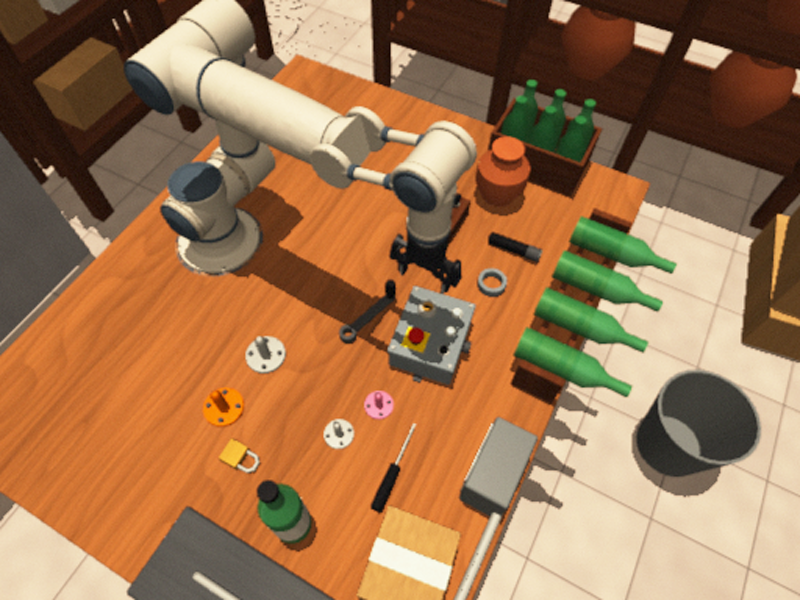

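The smaller white post is at about (339,433) in the 800x600 picture and the larger look-alike at (265,353). The crank's eye is at (348,333) with its grip at (391,290), and the console is at (432,335). The gripper hides the key block.

Run:
```python
from h import *
# orthographic top-down map, 1.25 mm/px: x 250..850 up, y 450..-450 left->right
def ortho(tags,x0,x1,y0,y1,s,out):
    H,W=int((x1-x0)/s),int((y1-y0)/s)
    im=np.zeros((H,W,3),np.uint8); zb=np.full((H,W),-99.)
    for t in tags:
        p,d,P=load(t); up=4
        P=cv2.resize(P.astype(np.float32),None,fx=up,fy=up,interpolation=cv2.INTER_NEAREST)if 0 else P
        q=P.reshape(-1,3); c=p.reshape(-1,3)
        ok=np.isfinite(q[:,0])&(q[:,2]<150)&(q[:,2]>-20); q,c=q[ok],c[ok]
        o=np.argsort(q[:,2]); q,c=q[o],c[o]
        r=((x1-q[:,0])/s).astype(int); k=((y1-q[:,1])/s).astype(int)
        g=(r>=0)&(r<H)&(k>=0)&(k<W); im[r[g],k[g]]=c[g][:,::-1]
    m=(im.sum(2)==0)
    im2=cv2.dilate(im,np.ones((3,3))); im[m]=im2[m]
    for x in range(int(x0),int(x1),100): cv2.putText(im,str(x),(0,int((x1-x)/s)),0,.4,(255,255,255)); cv2.line(im,(0,int((x1-x)/s)),(W,int((x1-x)/s)),(90,90,90),1)
    for y in range(int(y0),int(y1),100): cv2.putText(im,str(y),(int((y1-y)/s),10),0,.4,(255,255,255)); cv2.line(im,(int((y1-y)/s),0),(int((y1-y)/s),H),(90,90,90),1)
    cv2.imwrite(out,im)
ortho(['scene0'],300,900,-500,500,2,'pics/o1.png');ortho(['side0'],300,900,-500,500,2,'pics/o2.png')
a=np.vstack([cv2.imread('pics/o1.png'),cv2.imread('pics/o2.png')]); cv2.imwrite('pics/o.png',a); print(a.shape)
```

```text
(600, 500, 3)
```

View pics/o.png

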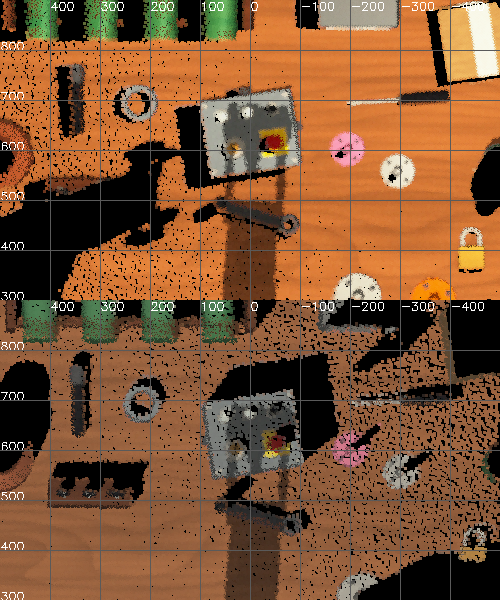

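From the maps, the post is at about (558,-297), the crank's eye at (450,-85) with its arm pointing about 76°, the console centre at (635,0) and the block at about (530,312). Next I take wrist views from above each.

Run:
```python
from h import *
def go(x,y,z,yaw):
    robot.move_to([x,y,z],[180,0,yaw])
for t,x,y,z,w in [('con',570,40,250,-172),('blk',540,300,250,90),('crk',470,-30,220,76),('pst',545,-285,220,152)]:
    try:
        go(x,y,z,w); s=telemetry.sense(); print(t,s['clock'],np.round(s['joint_positions']),np.round(s['ee_pos'],1),np.round(s['tool_rot'],1)); shot('wrist',t)
    except robot.PlanningError as e: print(t,'ERR',e)
im=[cv2.imread(f'pics/{t}.png') for t in('con','blk','crk','pst')]
a=np.vstack([np.hstack(im[:2]),np.hstack(im[2:])]); cv2.imwrite('pics/four.png',cv2.resize(a,(800,600),interpolation=cv2.INTER_AREA))
```

```text
con 1.5583 [  1.   1.  74.  -0. 105. -97.] [570.   39.9 249.8] [-180.    -0.  -172.1]
blk 3.4667 [ 26.   8.  67.  -0. 105.  26.] [540.2 299.7 250. ] [-180.    0.   90.]
crk 4.7917 [ -8. -15.  92.   0. 103.   6.] [470.4 -29.4 220.3] [180.   -0.   76.1]
pst 6.3667 [-31.   7.  70.   0. 102. -93.] [ 545.3 -284.3  220. ] [180.  -0. 152.]
```

View pics/four.png

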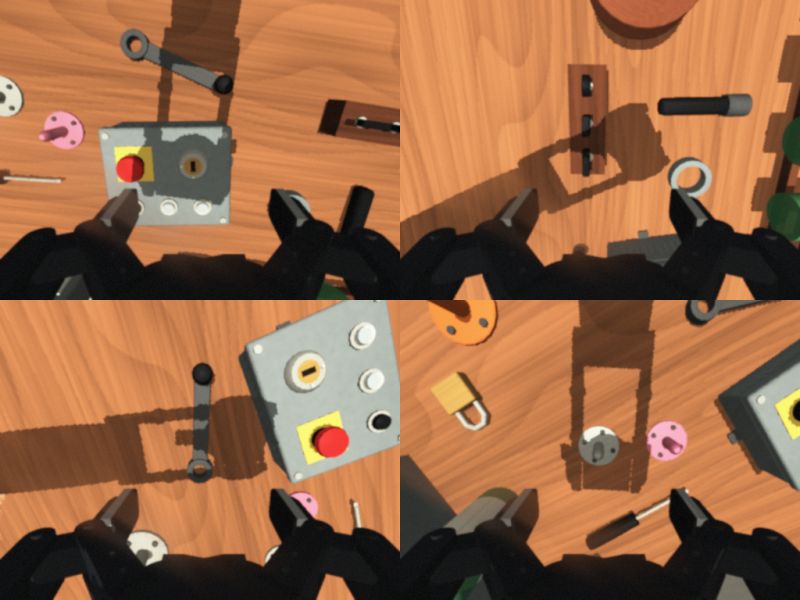

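All four wrist views are clear. At full wrist resolution the keyway is at about (247,211), the crank hub at (256,215) with its grip at (260,95), and the post at (255,187). The three keys are at about (240,110), (240,160) and (240,207).

```bash
cat >> h.py <<'E'
def pts(tag,u,v,r,z0,z1):
    p,d,P=load(tag); vv,uu=np.mgrid[0:384,0:512]
    m=((uu-u)**2+(vv-v)**2<r*r)&(P[...,2]>z0)&(P[...,2]<z1)
    return P[m],p[m]
def circ(q): # min enclosing circle, mean
    (c,r)=cv2.minEnclosingCircle(q[:,:2].astype(np.float32)); return np.round(c,1),round(r,1),np.round(q.mean(0),1),len(q)
E
python3 - <<'E'
from h import *
print('bench z',[round(float(np.nanmedian(load(t)[2][a:b,20:480,2])),1) for t,a,b in(('crk',20,60),('pst',100,120),('blk',60,100))])
print('hub top',circ(pts('crk',256,215,25,17,30)[0]))
print('grip top',circ(pts('crk',260,95,25,68,90)[0]))
q=pts('crk',257,150,40,12,22)[0]; print('arm',circ(q)); print(cv2.fitLine(q[:,:2].astype(np.float32),cv2.DIST_HUBER,0,.01,.01).ravel())
print('flange',circ(pts('pst',255,187,45,3.5,10)[0])); print('pin',circ(pts('pst',255,187,45,25,70)[0]),'top',circ(pts('pst',255,187,45,52,70)[0]))
print('bezel',circ(pts('con',247,211,40,92,105)[0]))
q=pts('con',220,220,90,80,90)[0]; print('lid',cv2.minAreaRect(q[:,:2].astype(np.float32)), np.median(q[:,2]))
for v in(110,160,207):
    q=pts('blk',242,v,22,62,95)[0]; 
    print('key',v,cv2.minAreaRect(q[:,:2].astype(np.float32)),q[:,2].max(),np.round(q.mean(0),1))
q=pts('blk',242,155,110,46,56)[0]; print('block',cv2.minAreaRect(q[:,:2].astype(np.float32)))
p=load('blk')[0][80:235,200:280,::-1]; s=load('side0')[0]
P=load('side0')[2]; m=(abs(P[...,0]-530)<60)&(abs(P[...,1]-312)<110)&(P[...,2]>30); vv,uu=np.where(m); print(uu.min(),uu.max(),vv.min(),vv.max())
c=s[max(vv.min()-10,0):vv.max()+10,max(uu.min()-10,0):uu.max()+10,::-1]
k=[cv2.resize(i,None,fx=f,fy=f,interpolation=cv2.INTER_CUBIC) for i,f in((p,3),(c,4))]
H=max(i.shape[0] for i in k); o=np.hstack([cv2.copyMakeBorder(i,0,H-i.shape[0],0,0,0) for i in k]); print(o.shape); cv2.imwrite('pics/keys.png',o[:600,:800])
E
```

```text
bench z [1.4, 1.2, 1.0]
hub top (array([453.8, -73.7]), 28.5, array([452.5, -73.3,  21.4]), 874)
grip top (array([489.7,  57.7]), 12.2, array([489.7,  57.3,  76.7]), 544)
arm (array([473.3,  -0.7]), 46.7, array([473.6,   1.1,  18.9]), 1592)
[2.7440348e-01 9.6161467e-01 4.7361102e+02 1.0633281e+00]
flange (array([ 562.7, -296.2]), 47.3, array([ 555.3, -298.3,    7. ]), 1721)
pin (array([ 557. , -299.7]), 8.4, array([ 554.9, -298.1,   50.9]), 257) top (array([ 557.2, -299.6]), 8.3, array([ 556.3, -299. ,   57. ]), 173)
bezel (array([602. ,  30.1]), 22.0, array([600.3,  29.9,  97.4]), 1185)
lid ((632.3729858398438, -3.3542022705078125), (153.86192321777344, 182.98443603515625), 8.615336418151855) 86.02040802513312
key 110 ((515.9749755859375, 374.98516845703125), (27.03103256225586, 10.167034149169922), 89.09111022949219) 87.85571323047549 [516.2 375.   83.4]
key 160 ((515.3545532226562, 322.4076843261719), (27.218889236450195, 9.722090721130371), 89.97244262695312) 88.77014107446968 [515.8 323.2  84.5]
key 207 ((514.1922607421875, 269.8343811035156), (38.86619186401367, 10.181138038635254), 89.1834487915039) 88.74105755390565 [514.6 271.3  85.9]
block ((514.970947265625, 322.05755615234375), (164.91574096679688, 55.03361892700195), 89.17111206054688)
164 217 230 275
(465, 532, 3)
```

View pics/keys.png

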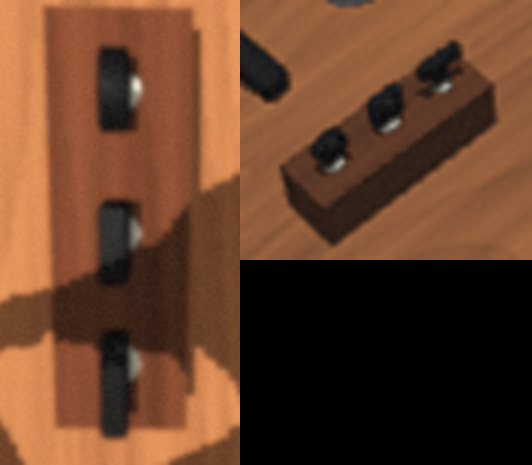

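Run:
```python
from h import *
from scipy.optimize import least_squares
q=pts('crk',256,215,28,20.3,30)[0]; print('hub',circ(q),np.round(q[:,:2].min(0),1),np.round(q[:,:2].max(0),1))
q,c=pts('pst',255,187,50,4,10); q=q[np.linalg.norm(q[:,:2]-[557,-299],axis=1)<40]
h=cv2.convexHull(q[:,:2].astype(np.float32))[:,0]
f=least_squares(lambda a:np.linalg.norm(h-a[:2],axis=1)-33,[557,-299],loss='soft_l1'); print('flange fit r33',f.x,len(h),np.round(f.fun,1)[:12])
q=pts('pst',255,187,45,30,50)[0];print('pin side',np.round(q.mean(0),1))
for v in(110,160):
    q=pts('blk',242,v,22,62,95)[0]; y=q[:,1]-np.median(q[:,1]); print(v,[(k,round(float(np.percentile(q[abs(y-k)<1.5][:,2],70)),1)) for k in range(-13,14,3) if (abs(y-k)<1.5).any()])
d=np.array([.2744,.9616]); yaw=74.07
eye=np.array([489.7,57.6])-145*d; g=eye+62*d; print('grasp',g)
robot.move_to([*g,80],[180,0,yaw]); robot.servo_line([*g,13],until_force=12,max_speed=70)
s=telemetry.sense(); print(s['clock'],s['ee_pos'],s['force'])
robot.grip(0,80); s=telemetry.sense(); print(s['clock'],s['grip_width'],s['grasp_force'],s['ee_pos'])
robot.servo_line([*g,110],max_speed=100); robot.dwell(.2)
s=telemetry.sense(); print(s['clock'],s['grip_width'],s['grasp_force'],s['force'],s['ft_torque'])
shot('wrist','held'); shot('scene','held_s')
```

```text
hub (array([452.1, -72.2]), 29.7, array([450.4, -80.3,  22.7]), 596) [ 429.7 -101.7] [470.5 -42.7]
flange fit r33 [ 557.44241469 -299.562413  ] 40 [-0.6 -0.6 -0.7 -0.6 -0.6 -0.8 -0.5  2.6 -0.8 -0.5 -0.7 -0.6]
pin side [ 551.9 -296.2   40.3]
110 [(-13, 80.4), (-10, 83.6), (-7, 85.6), (-4, 86.6), (-1, 86.7), (2, 87.0), (5, 85.8), (8, 84.3), (11, 81.4)]
160 [(-13, 87.4), (-10, 87.1), (-7, 86.9), (-4, 87.3), (-1, 87.0), (2, 87.2), (5, 87.4), (8, 87.4), (11, 86.9)]
grasp [466.9248 -22.2128]
9.0917 [467.34617951 -22.24366014  13.60755188] [-0.11214163  0.83606067  1.14880183]
9.6917 0.2558530349524092 79.09819006919861 [467.26246547 -22.27959935  13.48015645]
11.0083 0.2629968758842272 78.47768783569336 [-0.116408    0.6776943  -2.99499015] [0.05862766 0.0505029  0.01897   ]
```

```bash
python3 - <<'E'
from h import *
p,d,P=load('held_s')
def near(x,y,r,z0,z1):
    m=(np.hypot(P[...,0]-x,P[...,1]-y)<r)&(P[...,2]>z0)&(P[...,2]<z1); return P[m]
for n,x,y,r,z0,z1 in [('hub',450,-81.5,30,95,140),('grip',489.7,57.6,25,150,190)]:
    q=near(x,y,r,z0,z1)
    if len(q): print(n,len(q),q.min(0).round(1),q.max(0).round(1),np.percentile(q[:,2],[10,50,90]).round(1))
p2,d2,P2=load('held'); q=P2[(np.hypot(P2[...,0]-489.7,P2[...,1]-57.6)<30)&(P2[...,2]>160)&(P2[...,2]<200)]
if len(q): print('wrist grip',circ(q))
E
python3 - <<'E'
import cv2
a=cv2.imread('pics/held.png');b=cv2.imread('pics/held_s.png')[150:260,180:320]
cv2.imwrite('pics/hh.png',cv2.hconcat([cv2.resize(a,(400,300)),cv2.resize(b,(382,300),interpolation=cv2.INTER_CUBIC)]))
E
```

```text
hub 123 [429.6 -99.4  96. ] [469.8 -53.7 123.5] [105.3 116.6 121.3]
grip 57 [478.5  48.5 150.6] [502.   69.6 179.1] [154.8 168.7 177.2]
wrist grip (array([489. ,  57.4]), 12.8, array([488.8,  57.1, 172.7]), 8726)
```

View pics/hh.png

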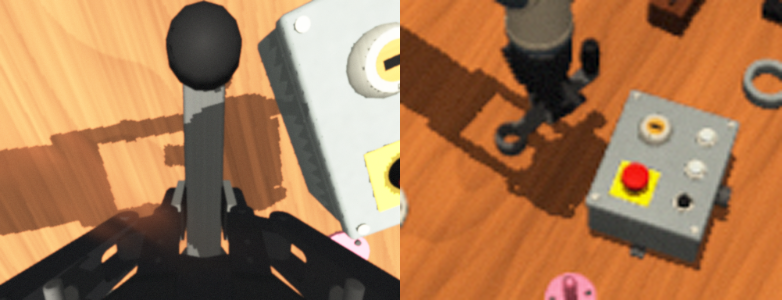

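The crank is held level: the hub top is at about 119 and the grip top at about 175, as expected, with no slip. Next I place it.

Run:
```python
from h import *
post=np.array([557.3,-299.6]); a=np.radians(150); g=post+62*np.array([np.cos(a),np.sin(a)])
robot.move_to([*g,110],[180,0,150]); robot.dwell(.15)
s=telemetry.sense(); f0=s['force']; print(s['clock'],s['ee_pos'],s['tool_rot'],g)
r=robot.servo_line([*g,45],max_speed=60,until_force=8); s=telemetry.sense(); print(r,s['ee_pos'],s['force']-f0,s['clock'])
if not r:
    r=robot.servo_line([*g,17],max_speed=40,until_force=8); s=telemetry.sense(); print(r,s['ee_pos'],s['force']-f0,s['clock'])
shot('scene','pl_s')
```

```text
12.8083 [ 503.76712816 -268.02869748  110.100735  ] [1.79992785e+02 4.22223255e-03 1.50029676e+02] [ 503.60642497 -268.6       ]
False [ 503.95625387 -268.81161953   45.6939179 ] [-0.09215847 -0.54475722  0.57159059] 14.0417
True [ 503.03321009 -268.25221717   18.48541899] [-2.87528905  0.69298658 11.03788645] 14.6833
```

Run:
```python
from h import *
p=telemetry.sense()['ee_pos']
robot.grip(.8); robot.servo_line([p[0],p[1],150],max_speed=150)
g=np.array([545,-285])
s=telemetry.sense(); print(s['clock'],s['grip_width'])
robot.move_to([535,-277,220],[180,0,150]); shot('wrist','chk')
q=pts('chk',256,190,60,20,40)[0]; print('hub?',circ(q))
P=load('chk')[2]
for n,x,y,r,z0,z1 in [('hub',557,-299.6,26,22,36),('pin',557,-299.6,26,40,70),('grip',431.7,-227,30,60,90)]:
    q=P[(np.hypot(P[...,0]-x,P[...,1]-y)<r)&(P[...,2]>z0)&(P[...,2]<z1)]
    if len(q): print(n,circ(q),q.min(0).round(1),q.max(0).round(1))
print(telemetry.sense()['clock'])
```

```text
16.2833 0.7991416320191539
hub? (array([ 530.3, -281.5]), 50.7, array([ 527.6, -281.8,   25.7]), 1730)
hub (array([ 553.8, -297.6]), 22.3, array([ 551.9, -295.7,   28.9]), 700) [ 531.6 -318.8   22.3] [ 576.  -277.8   35.5]
pin (array([ 557.4, -299.5]), 8.6, array([ 555.4, -298.2,   54.7]), 212) [ 548.9 -307.8   40.1] [ 565.  -291.1   61.2]
grip (array([ 429.7, -225.3]), 13.1, array([ 430.9, -225.8,   75.2]), 698) [ 417.9 -238.3   60. ] [ 442.3 -212.2   80.6]
16.7417
```

View pics/chk.png

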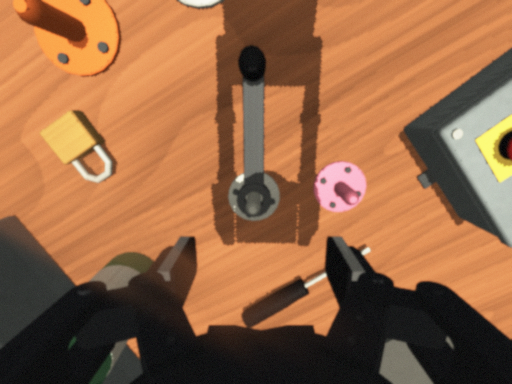

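The crank is on the post: the hub top is at about 29 and the pin is centred in the eye at image (254,195). The round key has the arched top profile at (516,375), so I fetch that one.

Run:
```python
from h import *
k=np.array([515.8,375.0]); yaw=89.2
robot.move_to([*k,150],[180,0,yaw]); 
r=robot.servo_line([*k,69],max_speed=90,until_force=10); s=telemetry.sense(); print(r,s['clock'],s['ee_pos'],s['force'])
robot.grip(0,80); s=telemetry.sense(); print(s['clock'],s['grip_width'],s['grasp_force'],s['ee_pos'],s['force'])
robot.servo_line([*k,190],max_speed=110); s=telemetry.sense(); print(s['clock'],s['grip_width'],s['grasp_force'],s['force'])
robot.move_to([602.0,30.2,180],[180,0,-171.4]); robot.dwell(.2)
s=telemetry.sense(); print(s['clock'],s['ee_pos'],s['tool_rot'],s['joint_positions'],s['force'])
shot('wrist','kh'); shot('side','kh_side'); shot('scene','kh_sc')
a=cv2.imread('pics/kh.png'); P=load('kh_side')[2]; b=cv2.imread('pics/kh_side.png'); c=cv2.imread('pics/kh_sc.png')
def crop(t,im):
    K=np.load(f'pics/{t}.npz'); p=np.linalg.inv(K['M'])@[602,30.2,125,1]; u=int(K['K'][0]*p[0]/p[2]+K['K'][2]); v=int(K['K'][1]*p[1]/p[2]+K['K'][3])
    print(t,u,v); return cv2.resize(im[v-35:v+35,u-46:u+46],(394,300),interpolation=cv2.INTER_CUBIC)
cv2.imwrite('pics/k3.png',np.vstack([np.hstack([crop('kh_side',b),crop('kh_sc',c)]),np.hstack([cv2.resize(a,(394,296)),np.zeros((296,394,3),np.uint8)])]))
```

```text
False 20.125 [516.23656464 375.30280374  69.99045289] [-0.80317564  1.01536925  0.30290584]
20.6917 0.09888323144264362 78.78117084503174 [515.98438233 375.09231259  69.44288029] [0.67542027 0.54641908 2.17370103]
21.9417 0.10077589999638044 78.35524678230286 [-0.82015807  0.88927345 -0.58547487]
24.1333 [601.9975909   30.62381813 179.97942987] [ 1.79997845e+02 -5.21532538e-04 -1.71375641e+02] [-3.22501201e-01  5.43279023e+00  7.65892596e+01  2.06779937e-03
  9.79788005e+01 -9.89465736e+01] [ 0.0755504  -0.64341748  0.11450551]
kh_side 237 172
kh_sc 272 192
```

View pics/k3.png

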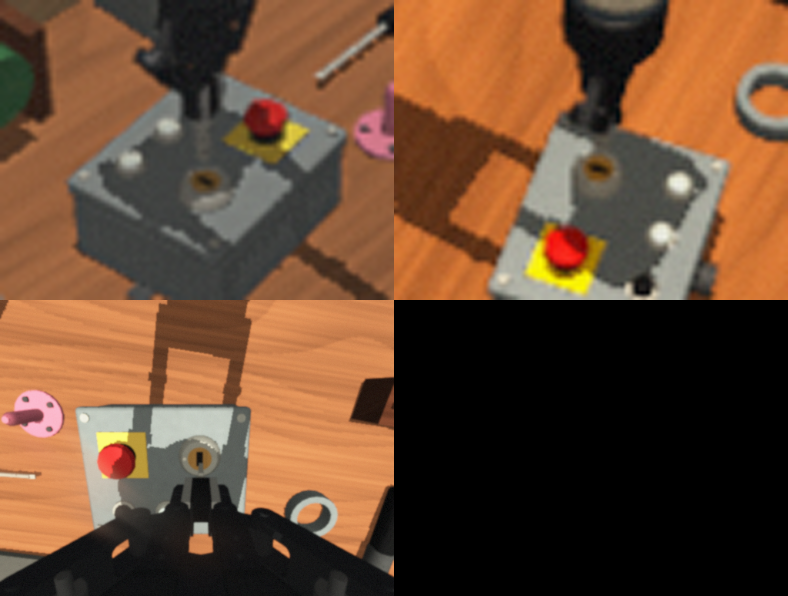

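The key is held upright, with its blade right above the slot in both outside views. Next I insert it with a jiggle loop.

```bash
cat > ins.py <<'E'
from h import *
C=np.array([602.0,30.2]); Y=-171.4; ux=np.array([np.cos(np.radians(8.6)),np.sin(np.radians(8.6))])
def S(): return telemetry.sense()
def line(z,dy=0,dx=0,v=30,f=None):
    return robot.servo_line([*(C+dx*ux),z],[180,0,Y+dy],max_speed=v,until_force=f)
def insert(f0z,tmax,zhome=116.4):
    while S()['clock']<tmax:
        r=line(zhome-1.2,v=15,f=4.5)
        s=S(); z=s['ee_pos'][2]; print('down',round(s['clock'],2),np.round(s['ee_pos'],1),np.round(s['force'],1),r)
        if z<zhome+1.0: return True
        if not r: return False
        z+=.3
        for dy,dx in((5.7,0),(-5.7,0),(0,1.5),(0,-1.5),(0,0)): line(z,dy,dx,v=25)
        s=S(); print('  jig',round(s['clock'],2),np.round(s['force'],1))
    return False
E
python3 - <<'E'
from ins import *
f0=S()['force'][2]; line(158,v=60); s=S(); print(s['clock'],s['ee_pos'],s['force'])
r=line(146,v=20,f=4.5); s=S(); print(r,s['clock'],s['ee_pos'],s['force'])
if not r:
    r=line(134,v=15,f=4.5); s=S(); print(r,s['clock'],s['ee_pos'],s['force'])
    t=s['clock']
    line(s['ee_pos'][2]+.3,5.7,0,v=25); print(S()['clock'],S()['force'],S()['ft_torque'])
E
```

```text
24.8 [601.6997922   30.18789428 157.3163889 ] [ 0.16606635 -0.45256013  0.16231454]
False 25.55 [601.93765168  29.96040517 145.84382659] [-0.18597549 -1.05628589 -2.40905036]
True 26.0583 [601.81640537  29.84982561 139.65041609] [-1.48054751 -0.4103223   2.73642739]
26.3083 [-0.84473632 -3.34543909  0.79244507] [-0.77178118  0.23652183 -0.07745273]
```

```bash
sed -i 's/z+=.3/z-=.2/' ins.py
python3 - <<'E'
from ins import *
line(139.6,-5.7); line(139.6,0,1.5); line(139.6,0,-1.5); line(139.6); print(S()['clock'],S()['force'])
print(insert(0,36), S()['clock'])
E
```

```text
27.4083 [-2.74136737 -4.36867954  1.91197217]
down 27.81 [601.5  29.9 139. ] [-2.4 -0.5  4. ] True
  jig 29.18 [-3.9 -3.6  2.5]
down 29.57 [601.1  29.8 138. ] [-1.9  0.4  2.2] True
  jig 30.94 [-3.3 -4.1  0.7]
down 31.32 [600.9  29.8 136.8] [-0.1 -0.6  2.3] True
  jig 32.69 [-4.1 -3.2 -2.3]
down 33.06 [600.9  29.7 135.3] [-0.4 -0.3  1.5] True
  jig 34.42 [-2.8 -3.5  0.4]
down 35.01 [601.1  29.8 130.4] [-0.8 -0.1  3.8] True
  jig 36.38 [-3.4 -3.6  4. ]
False 36.375
```

Run:
```python
from ins import *
print(insert(0,48), S()['clock'])
```

```text
down 36.72 [601.5  29.9 129.8] [-1.1  0.5  3.7] True
  jig 38.08 [-1.5 -3.8  4.2]
down 38.4 [602.   29.7 129.4] [-0.6 -1.3  2.1] True
  jig 39.77 [-0.1 -4.2  4.9]
down 40.08 [602.1  29.5 128.5] [ 1.6 -2.7  1.7] True
  jig 41.45 [-0.2 -3.6  4.3]
down 41.81 [602.2  29.8 126.9] [ 0.6  0.3 -0.6] True
  jig 43.17 [ 1.8 -4.7  0.9]
down 43.45 [602.1  29.9 126.2] [0.2 0.5 2.6] True
  jig 44.82 [-0.1 -4.3  1.5]
down 45.14 [602.   29.9 124.5] [0.6 0.4 0.7] True
  jig 46.51 [ 1.5 -4.3  0.1]
down 46.77 [602.   29.9 123.4] [-0.1  0.3  2. ] True
  jig 48.14 [ 1.5 -5.  -1.1]
False 48.1417
```

The second pin is passed. The late stops came from relief of the sideways load, so I press on with a slightly higher threshold.

```bash
sed -i 's/30.2\]/29.8]/' ins.py
python3 - <<'E'
from ins import *
for i in range(3):
    r=line(114,v=15,f=10); s=S(); print(r,s['clock'],s['ee_pos'],s['force'])
    if not r or s['ee_pos'][2]<117.5: break
    z=s['ee_pos'][2]
    for dy in(5,-5,0): line(z,dy)
E
```

```text
True 48.6583 [601.93325664  29.70625066 116.8387571 ] [ 0.18442442 -0.4081919   2.60000996]
```

Run:
```python
from ins import *
r=line(115.3,v=15,f=12); s=S(); print(r,s['clock'],s['ee_pos'],s['force'])
z=s['ee_pos'][2]-.3
for d in(-15,-40,-70,-90,-100):
    line(z,d,v=40); s=S(); print(d,s['clock'],np.round(s['ee_pos'],1),np.round(s['tool_rot'],1),np.round(s['force'],1),np.round(s['ft_torque'],3),s['grip_width'])
    if abs(s['ft_torque'][2])>1.0: break
```

```text
False 48.925 [602.03565891  29.83120727 116.70815313] [-1.4511872  -3.20157362  7.24455155]
-15 49.3333 [601.9  29.7 116.8] [-180.     0.   173.8] [-2.  -3.3  4.3] [-0.674  0.323  0.053] 0.102985872873376
-40 49.9167 [602.   29.9 116.7] [180.    0.  148.8] [-2.1 -2.8  4.4] [-0.583  0.358  0.078] 0.09713647725070723
-70 50.5917 [602.2  30.1 116.7] [180.   -0.  118.8] [-1.8 -2.2  5.2] [-0.342  0.219  0.068] 0.09916563900662233
-90 51.0917 [602.3  30.1 116.7] [179.9  -0.   98.9] [ 0.1 -0.5  5. ] [-0.233 -0.091  0.093] 0.10083509165096516
-100 51.4167 [602.4  30.2 116.7] [179.9  -0.   88.9] [ 0.7 -0.4  5.2] [-0.035 -0.243  0.147] 0.09691838650366755
```

Run:
```python
from ins import *
z=115.6
line(z,-102,v=40); robot.dwell(.5); s=S(); print(s['clock'],s['ee_pos'],s['tool_rot'],np.round(s['force'],1),s['ft_torque'],s['grasp_force'])
p,d,P=shot('scene','fin')
for n,x,y,r,z0,z1 in [('hub',557,-299.6,26,22,36),('grip',431.7,-227,30,60,90)]:
    q=P[(np.hypot(P[...,0]-x,P[...,1]-y)<r)&(P[...,2]>z0)&(P[...,2]<z1)]; print(n,circ(q))
shot('wrist','finw')
a=cv2.imread('pics/fin.png')[120:300,150:390]; cv2.imwrite('pics/f2.png',np.hstack([cv2.resize(a,(400,300),interpolation=cv2.INTER_CUBIC),cv2.resize(cv2.imread('pics/finw.png'),(400,300))]))
```

```text
52.1667 [602.4276579   30.16775467 116.64649929] [ 1.79903329e+02 -3.91457254e-02  8.69713457e+01] [ 0.3 -0.4  8.6] [-0.05242907 -0.01511042  0.29957226] 80.0674831867218
hub (array([ 554.2, -295.4]), 21.8, array([ 556.4, -296.4,   29.2]), 85)
grip (array([ 429.4, -223.1]), 13.3, array([ 431.3, -223.6,   73.3]), 53)
```

View pics/f2.png

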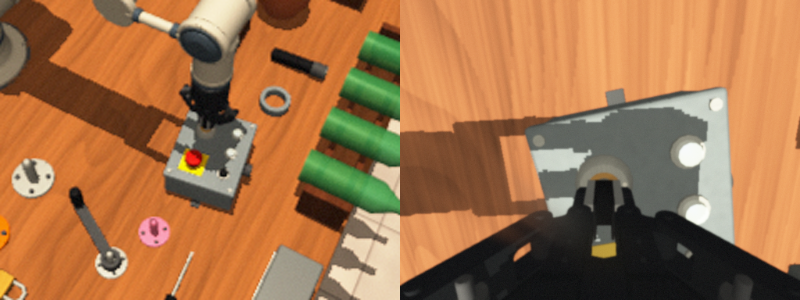

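The key is home and turned with its hand stop reached: torque rises past the spring's 0.09 to 0.30 N m. The crank hangs undisturbed on the post at about (110,262) in the left picture. I hand it in now.

```bash
python3 -c "
from h import *
print(sign_off()); print(telemetry.sense()['clock'])"
```

```text
the job is handed in; nothing more can be done
None
the job is handed in; nothing more can be done
```

The job is handed in at about 52 s: the crank hangs on its post, and the round-bowed key is home in the switch, held at the quarter turn; no verdict was reported back.

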